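Clip a fresh water filter into its station and open the feed

ROBOT

A 6-joint arm with a two-finger parallel gripper is mounted at the origin on the work surface. World frame = base frame: x ahead of the robot, y to its left, z up, the work surface at z = 0. Lengths are in m, angles in degrees, forces in N, time in s.
With the tool pointing down it reaches from about 0.375 to 0.9 m from the base axis. Payload 3.1 kg.
Tool frame: the origin (TCP) lies midway between the tips of the shut fingers; the grasp point (between the pads) lies 19 mm behind it; z points along the fingers, y is the line along which they close (so a half turn about z gives the same grasp; the last joint's range is limited). The gripper opens to 85 mm and grips with 20 to 120 N. Pads are 22 mm wide; open, the fingers measure 114 mm over their backs; the gripper's body (76 mm by 85 mm) begins 54 mm behind the grasp point. The pads swing forward as they close: fully open they stand 13 mm farther back than shut.
Start: joints at [53.428, 30.224, 82.088, -0, 67.689, -10.227], TCP at [0.277, 0.56, 0.231] pointing down, gripper open.
Joint ranges: [-176.69, 176.69], [-43.24, 126.21], [12.49, 139.97], [-82, 262], [0, 151.66], [-163.58, 163.58]. Speed limits (degrees/s): [159.86, 159.86, 180, 180, 180, 180].

INTERFACE

Orientations are given as a 3x3 rotation matrix whose columns are the frame's x, y, z axes.
In Python, from plant import r, cams gives the robot as it stands.
- The arm moves only by the shell command python3 -m jog 'ROWS'. ROWS is JSON, a list that holds one entry, the list of rows, each a list of 5 numbers: the shift along the world's x, y, z in units of 25 mm (1.0 is 25 mm), then the turn about the world's z in degrees, then the opening, from 0 (shut) to 1 (fully open). A call has 1 to 5 rows; each row is the pose to reach, as a shift and turn from the pose commanded when the call began; what a row does not reach only later rows make up. A row lasts 1/12 s, in which the tool goes at most 41.7 mm and 7.16 degrees, less where a joint would pass 70% of its speed; a pose out of reach is approached as far as the arm can. A call with a gripper value outside its range is refused whole. The fingers move at their own pace and stop on an object; the grip force is fixed at half the most. Time passes only in rows, so rows that repeat a pose let the fingers close. It gives the time, the measured TCP pose, the force, the opening and the grip force at its end, in the units of the state.
- r.read_state(): the state, without advancing time (a new reading comes with each control period).
- cams.camera(name): name is "scene" or "top" or "wrist"; returns a dict with "img" (480x640x3 uint8, red, green, blue), "depth" (480x640 float32, m along the optical axis (not along the pixel's ray), 0 where there is no reading), "fx", "fy", "cx", "cy" (pixels), "rvec" (rotation vector, rad) and "tvec" (3), from world to camera coordinates, as OpenCV has them. Camera axes: x right, y down, z forward; pixel columns grow to the right and rows downward; lengths in m; the calibration is good to about 2 mm. The wrist camera is an equidistant fisheye: a pixel r from the principal point sees the ray r / f radians off the axis. A picture is of the moment at which its call begins.
- r.hand_in(): hands the job in; it is judged then, once.
Trained networks look in a picture, given as the dict that the camera call returned (one of the last four; its "shot" number tells which), for a name from the list of things; names that differ only in an ending like _2 or _b are one class to them, and where a whole thing is asked for, a point or a joint stands for the part that bears it (a point fixed in the world has none). Each returns a list of dicts, best first, with "confidence" (0 to 1); they miss things now and then, are a little off and sometimes report something else, mostly with a low value. They report only what shows in the picture. A call takes as long as a camera call. They do not tell look-alikes from the thing itself.
- cams.look_for(thing, picture): "centre" ([x, y, z] in m, in world coordinates, good to about 4 mm: the middle of the surface that is visible of it).
- cams.cut_out(thing, picture): "region" (480x640 bool, what is visible of it).
- cams.tip_of(thing, picture): "centre" ([x, y, z] in m, in world coordinates, good to about 4 mm: a listed point, or the origin of a listed thing).
The state is a dict: "time": time; "qpos": joint angles; "joint_vel": joint speeds; "joint_torque": joint torques, N m; "eef_pos": TCP position; "eef_rot": TCP orientation; "wrist_force": force on the tool from outside, world axes, zero at the start; "moment": the same for the moment, N m; "grip_width": finger opening in m; "grip_force": force on a finger pad.
Only numpy, scipy, OpenCV 4.12 (cv2) and the standard library are available. Lean on these libraries where they do the work, as an engineer would, in place of code of your own. Each camera call takes 0.05 s, during which the arm holds its last target. There are 200 camera calls.

TASK

Put the fresh water filter (white, with one blue end) into the empty filter station: snap it sideways into both spring clips until it is fully home, its blue end towards the blue inlet head, and let go. Only then turn the blue feed lever a quarter turn to fully open, in line with the station. Leave the used brown filter and everything else on the counter where it is.

Things in the scene. Friction and masses are not known exactly. Their poses are not given: they have to be found in the camera images.
- fresh: Fresh filter, the one to fit: white round barrel 40 mm in diameter, 180 mm long over all, 0.18 to 0.36 kg. Origin on its axis at mid-length; x along the axis to the blue end. The last 18 mm at each end is a hexagonal cap 48 mm across flats, blue at +x (plus a blue band on the barrel beside it), grey at -x; it lies still on them, axis 24 mm above the counter. Grip it at mid-length.
- fresh_blue_end (a point): Centre of the fresh filter's blue end face, 90 mm from its middle.
- fresh_grey_end (a point): Centre of the fresh filter's grey end face, 90 mm from its middle.
- spent: Used filter, same shape and size, brown barrel, orange cap at +x and grey cap at -x; it lies near the fresh one and stays. Origin on its axis at mid-length.
- station: Filter station fixed to the counter: dark base plate 300 x 84 x 12 mm from x = -105 to +195 mm, with two C-shaped steel spring clips open upward, at x = -50 and +50 mm, and a valve with the blue lever at x = +155 mm. Origin on the counter midway between the clips; z up, x along the clips' common axis towards the inlet head. Between the clips 86 mm is free for fingers, down to the base plate.
- clip_in (a point): Centre of the clip nearer the inlet, on the clips' axis 48 mm above the counter. Each clip is 14 mm wide; its lips leave a mouth of 31 mm, flared above to about 45 mm as a lead-in, tops 71 mm above the counter. Pushing the filter straight down with about 10 to 20 N in all spreads the lips; they snap over the barrel, which then rests on a saddle.
- clip_out (a point): Centre of the other, identical clip, 100 mm from the first; nothing stands beyond it. A filter merely laid in the flares stays about 25 mm too high. The clips resist pulling out.
- inlet_head (a point): Centre of the face of the white inlet head that looks at the clips (blue plate on this face and on top): 104 mm from the middle of the clips, so 14 mm beyond the blue end of a centred filter. The head is 52 mm wide, 80 mm high.
- seat (a point): Where the middle of the filter belongs: on the clips' axis midway between them; a seated filter's axis lies level, 48 mm above the counter.
- lever (a joint): Feed lever angle, rad: 0 closed (lever crosswise, pointing to the station's +y), 1.57 fully open, at its stop (lever in line with the station, pointing to +x, away from the filter). Turns clockwise seen from above, with light friction (about 1 to 2 N at the tip); stays where it is left. It may start up to 0.2 rad.
- lever_pivot (a point): On the lever's vertical turning axis at mid-height of the lever: station x = +155 mm, 58 mm above the counter.
- lever_tip (a point): On the blue lever, 70 mm out from its axis (5 mm short of its end), mid-height, 58 mm above the counter. The lever is a bar 12 mm thick and 20 mm tall (48 to 68 mm above the counter), free on both sides and underneath; push its side or pinch it from above.
- mug: White mug, 82 mm wide, 90 mm high, beyond the filters; stays. Origin under its centre.
- canister: Brass canister, 100 mm wide, 95 mm high, at the far side; stays. Origin under its centre.
- bowl: Blue bowl, 130 mm wide, 55 mm high, at the far left; stays. Origin under its centre.
- screwdriver: Red-handled screwdriver lying near the robot on the right; stays.
- seal_tray: Shallow wooden tray, 100 x 140 x 30 mm, near the robot on the left; stays. Origin under its centre.
Mind the look-alikes: they are no part of the job. Leave any red look-alike of the fresh alone.

How it is judged (in metres and radians):
On the way, in this order (a step that is already met when the one before it is completed fails the run):
1. the fresh filter is home in both clips, blue end to the inlet, and released, the lever still closed (z of fresh_blue_end in the frame of station between 0.045 and 0.051 m and z of fresh_grey_end in the frame of station between 0.045 and 0.051 m and y of fresh_blue_end in the frame of station between -0.004 and 0.004 m and y of fresh_grey_end in the frame of station between -0.004 and 0.004 m and x of fresh_blue_end in the frame of station between 0.075 and 0.105 m and contact force between fresh and the fingers below 0.1 N and linear speed of fresh below 0.01 m/s and value of joint lever below 0.5 rad), for 0.2 s.
2. the feed lever is turned fully open (value of joint lever above 1.4 rad), for 0.2 s.
At the end, for the whole second after the job is handed in: The fresh filter lies in both clips, both ends within 3 mm of seated height and 4 mm of the clips' axis, blue end towards the inlet head and within 15 mm of centred lengthwise, released and at rest; the feed lever is open to more than 1.40 rad (z of fresh_blue_end in the frame of station between 0.045 and 0.051 m and z of fresh_grey_end in the frame of station between 0.045 and 0.051 m and y of fresh_blue_end in the frame of station between -0.004 and 0.004 m and y of fresh_grey_end in the frame of station between -0.004 and 0.004 m and x of fresh_blue_end in the frame of station between 0.075 and 0.105 m and contact force between fresh and the fingers below 0.1 N and linear speed of fresh below 0.01 m/s and value of joint lever above 1.4 rad); the robot touches nothing.
It fails at once if the feed lever is opened (past 0.5 rad) while the filter is not home (value of joint lever above 0.5 rad and not (z of fresh_blue_end in the frame of station between 0.045 and 0.051 m and z of fresh_grey_end in the frame of station between 0.045 and 0.051 m and y of fresh_blue_end in the frame of station between -0.004 and 0.004 m and y of fresh_grey_end in the frame of station between -0.004 and 0.004 m and x of fresh_blue_end in the frame of station between 0.075 and 0.105 m)).
It fails at once if the used filter is moved more than 30 mm (distance of spent from where it was at the start of the episode above 0.03 m).
It fails at once if the mug, canister, bowl, screwdriver or tray is moved more than 30 mm (distance of any of mug, canister, bowl, screwdriver, seal_tray from where it was at the start of the episode above 0.03 m).
It also fails if it takes over 51 s, if anything falls off the work surface, if the arm or the gripper's body presses on something with over 40 N, if the wrist force passes 120 N, or if a joint passes its speed limit or range.

## Working session

There is one attempt and no reset: what is moved stays moved. The work goes in short steps, Python scripts to look and compute and a shell command to move; the robot and the scene stay as the last step left them, time stands still between calls to the robot, and variables do not carry over. Pictures are saved under pics/ and viewed, at most 10 in all, crops included, and the job is handed in when it is done.

```bash
ls; mkdir -p pics
cat > h.py <<'E'
import numpy as np, cv2
from plant import r, cams
def pose(c): 
    R=cv2.Rodrigues(np.array(c["rvec"],float))[0]; return R,np.array(c["tvec"],float).ravel()
def px2w(c,u,v,d=None):
    R,t=pose(c); d=c["depth"][int(v),int(u)] if d is None else d
    p=np.array([(u-c["cx"])/c["fx"]*d,(v-c["cy"])/c["fy"]*d,d]); return R.T@(p-t)
def w2px(c,p):
    R,t=pose(c); q=R@np.array(p)+t; return q[0]/q[2]*c["fx"]+c["cx"],q[1]/q[2]*c["fy"]+c["cy"]
def save(n,im): cv2.imwrite("pics/"+n+".png",cv2.cvtColor(im,cv2.COLOR_RGB2BGR))
E
python3 - <<'E'
from h import *
names="fresh fresh_blue_end fresh_grey_end spent station clip_in clip_out inlet_head seat lever_pivot lever_tip".split()
for cn in("top","scene"):
    c=cams.camera(cn); save(cn,c["img"])
    for n in names:
        for d in cams.tip_of(n,c)[:3]:
            p=np.array(d["centre"]); print(cn,n,p.round(4),round(d["confidence"],2),np.round(w2px(c,p)))
s=r.read_state();print(s["time"],s["eef_pos"],np.round(s["eef_rot"],3),s["grip_width"])
E
```

```text
pics
top fresh [ 0.5758 -0.5856  0.026 ] 0.81 [510. 237.]
top fresh [ 0.5153 -0.356   0.0277] 0.64 [420. 259.]
top fresh_blue_end [ 0.4341 -0.3173  0.0194] 0.7 [404. 292.]
top fresh_grey_end [ 0.6482 -0.6345  0.0214] 0.66 [527. 210.]
top fresh_grey_end [ 0.5969 -0.3919  0.0248] 0.56 [434. 228.]
top spent [ 0.4929 -0.1092  0.0211] 0.76 [322. 267.]
top station [ 5.498e-01  2.615e-01 -5.000e-04] 0.73 [180. 244.]
top clip_in [0.5395 0.2148 0.0476] 0.97 [193. 246.]
top clip_out [0.5592 0.3105 0.0526] 0.84 [155. 237.]
top inlet_head [0.5318 0.1606 0.0478] 0.68 [215. 249.]
top inlet_head [ 0.3084  0.272  -0.0019] 0.64 [172. 338.]
top inlet_head [ 0.3112 -0.278  -0.0004] 0.31 [388. 340.]
top seat [0.5507 0.2613 0.0496] 0.82 [174. 241.]
top seat [ 0.3074 -0.2776  0.0009] 0.67 [388. 342.]
top seat [ 7.562e-01  2.000e-04 -2.300e-03] 0.51 [283. 168.]
top lever_tip [0.5906 0.0867 0.0598] 0.52 [244. 226.]
top lever_tip [ 0.5154 -0.3589  0.0254] 0.48 [421. 260.]
scene fresh [ 0.5796 -0.5784  0.0243] 0.86 [194. 190.]
scene fresh [ 0.5115 -0.3544  0.022 ] 0.59 [265. 210.]
scene fresh [ 0.311  -0.2776  0.0025] 0.46 [325. 184.]
scene fresh_blue_end [ 0.4999 -0.5345  0.028 ] 0.93 [222. 180.]
scene fresh_blue_end [ 0.4385 -0.314   0.025 ] 0.91 [290. 200.]
scene fresh_grey_end [ 0.6526 -0.6375  0.0228] 0.79 [163. 197.]
scene fresh_grey_end [ 0.5917 -0.3939  0.0233] 0.62 [237. 221.]
scene spent [ 0.4901 -0.1158  0.028 ] 0.97 [334. 242.]
scene station [0.5513 0.2632 0.0021] 0.73 [441. 333.]
scene clip_in [0.5437 0.2107 0.0434] 0.76 [427. 313.]
scene clip_out [0.5631 0.3163 0.0468] 0.7 [461. 341.]
scene inlet_head [0.5307 0.1604 0.0417] 0.68 [413. 300.]
scene seat [0.5499 0.2614 0.0511] 0.57 [444. 324.]
scene seat [ 0.3128 -0.2774  0.0005] 0.44 [325. 185.]
scene lever_tip [0.5852 0.0839 0.0597] 0.8 [377. 296.]
1.2 [0.27731344 0.56009473 0.23133086] [[-0.896  0.444  0.   ]
 [ 0.444  0.896  0.   ]
 [-0.     0.    -1.   ]] 0.08540602560806412
```

View pics/top.png

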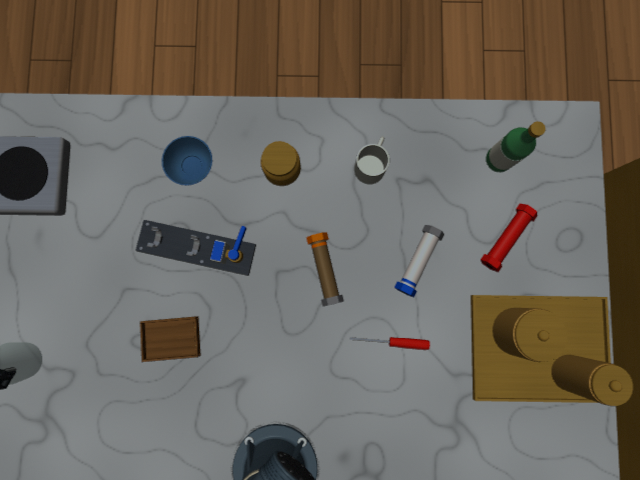

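View pics/scene.png

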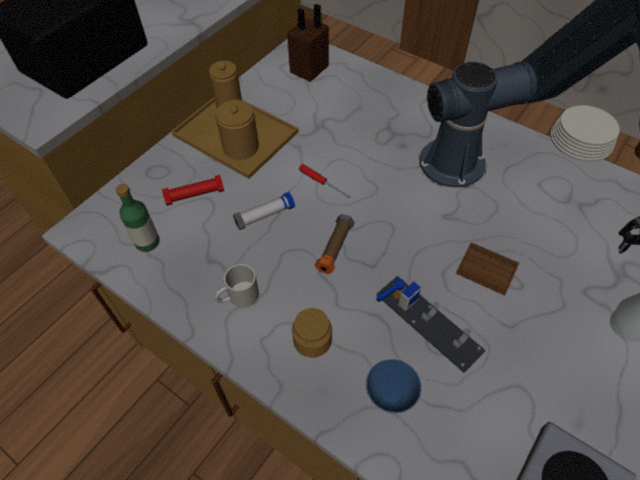

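The top picture shows three filter-like things: white with blue end at (420,259), red look-alike at (510,237), used brown one at (323,267). The white one is the right choice. In the scene view it lies at (265,210), with its blue end at (290,200). The station is at (195,246) in the top view, with the lever crosswise at (240,238).

```bash
python3 -m jog '[[[0.6,-1.5,0,-7,1],[1.2,-3,0,-14,1],[1.8,-4.5,0,-21,1],[2.4,-6,0,-28,1],[3,-7.5,0,-35,1]]]'; python3 -m jog '[[[0.6,-1.5,0,-7,1],[1.2,-3,0,-14,1],[1.8,-4.5,0,-21,1],[2.4,-6,0,-28,1],[3,-7.5,0,-35,1]]]'
python3 - <<'E'
from h import *
c=cams.camera("wrist"); save("w1",c["img"])
R,t=pose(c); print("cam",(-R.T@t).round(3), R[2].round(2), c["fx"],c["cx"],c["cy"])
for n in "station clip_in clip_out inlet_head seat lever_tip lever_pivot".split():
    for d in cams.tip_of(n,c)[:2]: print(n,np.round(d["centre"],4),round(d["confidence"],2))
E
```

```text
time: 1.62
eef_pos: [0.3526, 0.371, 0.2315]
eef_rot: [[-0.475, 0.88, 0.001], [0.88, 0.475, 0.0], [-0.0, 0.001, -1.0]]
wrist_force: [1.4, -0.0, 0.5]
grip_width: 0.0856
grip_force: 0.0
time: 2.03
eef_pos: [0.4278, 0.1833, 0.2316]
eef_rot: [[0.116, 0.993, 0.001], [0.993, -0.116, 0.0], [0.0, 0.001, -1.0]]
wrist_force: [1.3, 0.2, 0.3]
grip_width: 0.0853
grip_force: 0.0
cam [0.435 0.249 0.375] [-0.03 -0.26 -0.97] 371.64829954431775 322.62182228885985 244.49346988864903
clip_in [0.54   0.218  0.0526] 0.67
clip_out [0.558  0.3126 0.0499] 0.61
inlet_head [0.5266 0.1598 0.0475] 0.86
seat [0.5488 0.2643 0.051 ] 0.66
seat [ 7.595e-01  2.411e-01 -2.000e-04] 0.27
lever_tip [0.5842 0.0864 0.0578] 0.61
lever_pivot [0.523  0.1085 0.0578] 0.6
```

```bash
cat >> h.py <<'E'
def cloud(c,fish=False):
    v,u=np.mgrid[0:480,0:640].astype(float); d=c["depth"]; x=u-c["cx"]; y=v-c["cy"]
    if fish:
        rr=np.hypot(x,y)+1e-9; th=np.minimum(rr/c["fx"],1.4); s=np.tan(th)/rr; x,y=x*s,y*s
    else: x,y=x/c["fx"],y/c["fy"]
    R,t=pose(c); P=np.stack([x*d,y*d,d],-1); W=(P-t)@R; W[d<=0]=np.nan; return W
E
python3 - <<'E'
from h import *
for cn in("wrist","top","scene"):
    c=cams.camera(cn); W=cloud(c,cn=="wrist"); g=np.hypot(W[...,0]-.541,W[...,1]-.217)<.19
    tab=np.nanmedian(W[g&(abs(W[...,2])<.008)][:,2])
    m=g&(abs(W[...,2]-tab-.012)<.004)&(c["img"].max(-1)<100); m=cv2.morphologyEx(m.astype(np.uint8),cv2.MORPH_OPEN,np.ones((2,2)))>0
    p=W[m][:,:2].astype(np.float32); (cx,cy),(w,h),a=cv2.minAreaRect(p)
    print(cn,"table",tab.round(4),len(p),"z",np.median(W[m][:,2]).round(4),"rect",np.round([cx,cy,w,h,a],4))
    for lo,hi,nm in((.055,.073,"lips"),):
        # points in the clip tops
        q=W[g&(W[...,2]>lo)&(W[...,2]<hi)&(np.ptp(c["img"].astype(int),-1)<25)]
        ax=np.array([-.19,-.98]); s=(q[:,:2]-[.55,.262])@ax
        for a0 in(-.05,.05):
            k=abs(s-a0)<.015; 
            if k.any(): print("  clip",a0,k.sum(),np.round((q[k].min(0)+q[k].max(0))/2,4), np.round(np.ptp(q[k],0),3))
E
```

```text
wrist table 0.0011 16049 z nan rect [ 0.4743  0.2368  0.304   0.209  73.807 ]
  clip -0.05 415 [0.6259 0.2983 0.0639] [0.182 0.049 0.018]
  clip 0.05 423 [0.6207 0.2034 0.0638] [0.214 0.045 0.018]
top table 0.0002 2176 z nan rect [nan nan  0.  0.  0.]
  clip -0.05 54 [0.6208 0.2979 0.0648] [0.171 0.053 0.016]
  clip 0.05 50 [0.5391 0.2147 0.0644] [0.05  0.024 0.017]
scene table 0.0004 2128 z nan rect [ 0.5453  0.2372  0.309   0.2806 40.6818]
  clip -0.05 55 [0.5613 0.3117 0.0643] [0.051 0.022 0.017]
  clip 0.05 52 [0.5411 0.2133 0.0648] [0.052 0.023 0.016]
```

```bash
python3 -m jog '[[[0.35,-1.5,0,-7,1],[0.7,-3,0,-14,1],[1.05,-4.5,0,-21,1],[1.4,-6,0,-28,1],[1.75,-7.5,0,-35,1]]]'; python3 -m jog '[[[0.3,-1.5,0,-7,1],[0.6,-3,0,-14,1],[0.9,-4.5,0,-21,1],[1.2,-6,0,-28,1],[1.5,-7.5,0,-35,1]]]';python3 -m jog '[[[0,-1.5,0,-7,1],[0,-3,0,-14,1],[0,-4.5,0,-21,1],[0,-5,0,-28,1],[0,-5,0,-35,1]]]'
python3 - <<'E'
from h import *
for cn in("wrist","top","scene"):
    c=cams.camera(cn); 
    if cn=="wrist": save("w2",c["img"])
    W=cloud(c,cn=="wrist")
    for n in "fresh_blue_end fresh_grey_end fresh".split():
        for d in cams.tip_of(n,c)[:3]: print(cn,n,np.round(d["centre"],4),round(d["confidence"],2))
    g=np.hypot(W[...,0]-.5145,W[...,1]+.355)<.12
    m=g&(W[...,2]>.012)&(W[...,2]<.055); p=W[m][:,:2].astype(np.float32)
    (cx,cy),(w,h),a=cv2.minAreaRect(p); print(cn,len(p),"rect",np.round([cx,cy,w,h,a],4),"ztop",np.percentile(W[m][:,2],97).round(4))
E
```

```text
time: 3.0
eef_pos: [0.4712, -0.0031, 0.2314]
eef_rot: [[0.663, 0.748, 0.0], [0.748, -0.663, 0.0], [0.0, 0.0, -1.0]]
wrist_force: [0.3, 0.6, 0.6]
grip_width: 0.0857
grip_force: 0.0
time: 3.42
eef_pos: [0.5089, -0.191, 0.2313]
eef_rot: [[0.973, 0.232, -0.0], [0.232, -0.973, 0.0], [0.0, -0.0, -1.0]]
wrist_force: [0.2, 1.0, -0.1]
grip_width: 0.0859
grip_force: 0.0
time: 3.83
eef_pos: [0.5091, -0.3187, 0.231]
eef_rot: [[0.928, -0.372, 0.001], [-0.372, -0.928, -0.002], [0.002, 0.002, -1.0]]
wrist_force: [0.1, 0.0, -0.5]
grip_width: 0.0854
grip_force: 0.0
wrist fresh_blue_end [ 0.4321 -0.3166  0.0251] 0.87
wrist fresh_blue_end [ 0.5042 -0.5336  0.0225] 0.67
wrist fresh_grey_end [ 0.5979 -0.3982  0.0253] 0.56
wrist fresh [ 0.5786 -0.5878  0.0219] 0.91
wrist fresh [ 0.5106 -0.3531  0.0212] 0.72
wrist 8762 rect [ 5.14100e-01 -3.55100e-01  5.56000e-02  1.80500e-01  6.37283e+01] ztop 0.0496
top fresh_blue_end [ 0.5047 -0.5326  0.0261] 0.97
top fresh_grey_end [ 0.6467 -0.6369  0.0272] 0.73
top fresh_grey_end [0.5322 0.1637 0.0497] 0.48
top fresh [ 0.575  -0.5877  0.0236] 0.84
top fresh [ 0.5148 -0.3562  0.0249] 0.69
top 156 rect [ 4.99200e-01 -3.44500e-01  4.90000e-02  2.68000e-02  4.14718e+01] ztop 0.0471
scene fresh_blue_end [ 0.4346 -0.3137  0.0236] 0.95
scene fresh_blue_end [ 0.5005 -0.5352  0.0227] 0.66
scene fresh_grey_end [ 0.5923 -0.3981  0.0213] 0.78
scene fresh [ 0.511  -0.3557  0.0225] 0.88
scene fresh [ 0.5762 -0.5813  0.0255] 0.78
scene 880 rect [ 5.17100e-01 -3.52200e-01  5.98000e-02  1.81900e-01  6.35817e+01] ztop 0.0488
```

```bash
python3 -m jog '[[[0.1,-0.7,-0.5,-2,1],[0.2,-1.45,-1,-4.5,1],[0.2,-1.45,-2.5,-4.5,1],[0.2,-1.45,-4,-4.5,1],[0.2,-1.45,-4.4,-4.5,1]]]'
python3 - <<'E'
from h import *
c=cams.camera("wrist"); save("w3",c["img"])
W=cloud(c,True)
g=np.hypot(W[...,0]-.5145,W[...,1]+.355)<.12
m=g&(W[...,2]>.012)&(W[...,2]<.055); p=W[m][:,:2].astype(np.float32)
(cx,cy),(w,h),a=cv2.minAreaRect(p); print(len(p),"rect",np.round([cx,cy,w,h,a],4))
for n in "fresh_blue_end fresh_grey_end fresh".split():
        for d in cams.tip_of(n,c)[:2]: print(n,np.round(d["centre"],4),round(d["confidence"],2))
E
```

```text
time: 4.85
eef_pos: [0.5107, -0.3488, 0.1161]
eef_rot: [[0.9, -0.436, -0.007], [-0.436, -0.9, 0.007], [-0.01, -0.003, -1.0]]
wrist_force: [0.2, 1.3, -0.5]
grip_width: 0.0854
grip_force: 0.0
18351 rect [ 5.13900e-01 -3.54800e-01  5.60000e-02  1.80900e-01  6.37829e+01]
fresh_blue_end [ 0.5024 -0.5326  0.0248] 0.81
fresh_blue_end [ 0.4318 -0.3163  0.0273] 0.76
fresh_grey_end [ 0.5962 -0.3978  0.0249] 0.6
fresh [ 0.5141 -0.3539  0.0249] 0.88
```

View pics/w3.png

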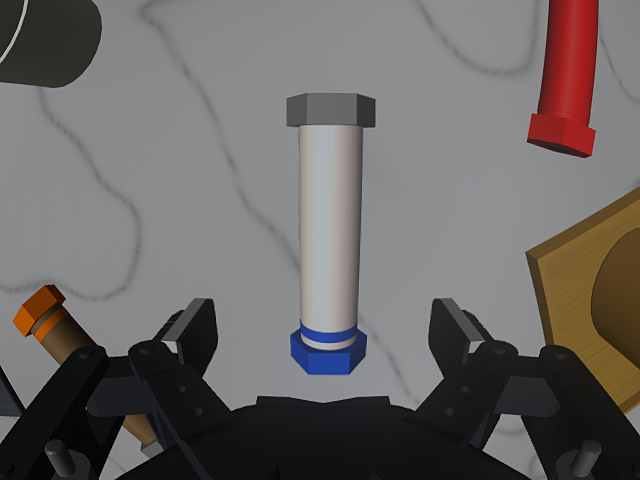

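The close view confirms it: white barrel, blue end at (328,360), grey end at (331,108), lined up between the fingers. The red one is off to the right and the brown one at lower left, both clear.

```bash
python3 -m jog '[[[0,0,-0.8,0,1],[0,0,-1.6,0,1],[0,0,-2,0,1],[0,0,-2,0,1],[0,0,-2,0,1]]]'
```

```text
time: 5.47
eef_pos: [0.5143, -0.3517, 0.0726]
eef_rot: [[0.9, -0.436, 0.001], [-0.436, -0.9, -0.001], [0.002, 0.001, -1.0]]
wrist_force: [0.2, -0.4, -0.7]
grip_width: 0.0855
grip_force: 0.0
```

```bash
python3 -m jog '[[[0,-0.1,-1,-0.4,1],[0,-0.1,-2,-0.4,1],[0,-0.1,-2.75,-0.4,1],[0,-0.1,-2.75,-0.4,1],[0,-0.1,-2.75,-0.4,1]]]'; python3 -m jog '[[[0,0,0,0,0],[0,0,0,0,0],[0,0,0,0,0],[0,0,0,0,0],[0,0,0,0,0]]]'; python3 -m jog '[[[0,0,0,0,0],[0,0,0,0,0],[0,0,0,0,0],[0,0,0,0,0],[0,0,0,0,0]]]'
```

```text
time: 5.88
eef_pos: [0.514, -0.354, 0.0033]
eef_rot: [[0.897, -0.442, 0.0], [-0.442, -0.897, -0.0], [0.0, 0.0, -1.0]]
wrist_force: [0.4, -0.6, -0.2]
grip_width: 0.0851
grip_force: 0.0
time: 6.3
eef_pos: [0.5143, -0.3544, 0.0043]
eef_rot: [[0.897, -0.442, 0.002], [-0.442, -0.897, -0.002], [0.003, 0.001, -1.0]]
wrist_force: [-0.0, 0.7, 5.2]
grip_width: 0.0381
grip_force: 59.7
time: 6.72
eef_pos: [0.5143, -0.3544, 0.0043]
eef_rot: [[0.897, -0.442, 0.002], [-0.442, -0.897, -0.002], [0.002, 0.001, -1.0]]
wrist_force: [-1.2, 0.2, 5.5]
grip_width: 0.0384
grip_force: 59.7
```

```bash
python3 -m jog '[[[0,0,1.5,0,0],[0,0,3,0,0],[0,0,4.5,0,0],[0,0,6,0,0],[0,0.5,7,0,0]]]'; for i in 1; do python3 -m jog '[[[0.1,1.5,0,7,0],[0.2,3,0,14,0],[0.3,4.5,0,21,0],[0.4,6,0,28,0],[0.5,7.5,0,35,0]]]'; done; python3 -m jog '[[[0.1,1.5,0,7,0],[0.2,3,0,14,0],[0.3,4.5,0,21,0],[0.4,6,0,28,0],[0.5,7.5,0,35,0]]]'; python3 -m jog '[[[0.1,1.5,0,7,0],[0.2,3,0,14,0],[0.3,4.5,0,21,0],[0.4,6,0,28,0],[0.5,7.5,0,34.5,0]]]';  python3 -m jog '[[[0,1.2,0,0,0],[0,1.7,0,0,0],[0,1.7,0,0,0],[0,1.7,0,0,0]]]'
python3 - <<'E'
from h import *
for cn in("wrist","top","scene"):
    c=cams.camera(cn); W=cloud(c,cn=="wrist"); im=c["img"].astype(int)
    if cn!="top": save("s_"+cn,c["img"])
    for n in "clip_in clip_out inlet_head lever_pivot lever_tip fresh_blue_end fresh_grey_end".split():
        for d in cams.tip_of(n,c)[:1]: print(cn,n,np.round(d["centre"],4),round(d["confidence"],2))
    # clip tops / plate / fresh
    g=(abs((W[...,:2]-[.55,.262])@[-.21,-.978])<.07)&(abs((W[...,:2]-[.55,.262])@[.978,-.21])<.03)
    s=(W[...,:2]-[.55,.262])@[-.21,-.978]
    for a0 in(-.05,.05):
        q=W[g&(abs(s-a0)<.017)&(W[...,2]>.05)&(W[...,2]<.08)]
        if len(q): print("  clip",a0,len(q),np.round((q.min(0)+q.max(0))/2,4),np.round(np.ptp(q,0),3))
    m=(np.hypot(W[...,0]-.541,W[...,1]-.217)<.175)&(W[...,2]>.008)&(W[...,2]<.017)
    p=W[m][:,:2].astype(np.float32)
    if len(p)>20: (x,y),wh,a=cv2.minAreaRect(p); print("  plate",len(p),np.round([x,y,*wh,a],4))
E
```

```text
time: 7.13
eef_pos: [0.5147, -0.3442, 0.1814]
eef_rot: [[0.896, -0.444, 0.004], [-0.444, -0.896, -0.006], [0.007, 0.003, -1.0]]
wrist_force: [0.8, -0.3, -3.3]
grip_width: 0.0389
grip_force: 62.0
time: 7.55
eef_pos: [0.5251, -0.1517, 0.1775]
eef_rot: [[0.988, 0.157, -0.001], [0.157, -0.988, 0.001], [-0.001, -0.001, -1.0]]
wrist_force: [1.4, -0.0, -2.7]
grip_width: 0.0384
grip_force: 62.0
time: 7.97
eef_pos: [0.5376, 0.0357, 0.1774]
eef_rot: [[0.718, 0.696, -0.001], [0.696, -0.718, 0.0], [-0.001, -0.001, -1.0]]
wrist_force: [1.5, 0.2, -3.8]
grip_width: 0.0385
grip_force: 62.0
time: 8.38
eef_pos: [0.55, 0.2231, 0.1773]
eef_rot: [[0.198, 0.98, -0.001], [0.98, -0.198, -0.0], [-0.001, -0.001, -1.0]]
wrist_force: [0.7, -0.5, -2.6]
grip_width: 0.0385
grip_force: 62.0
time: 8.72
eef_pos: [0.5501, 0.2639, 0.1771]
eef_rot: [[0.202, 0.979, -0.001], [0.979, -0.202, -0.001], [-0.002, -0.001, -1.0]]
wrist_force: [0.5, -0.0, -3.5]
grip_width: 0.0386
grip_force: 61.9
wrist lever_tip [0.5717 0.3489 0.1959] 0.74
wrist fresh_grey_end [0.5755 0.3509 0.195 ] 0.98
top clip_in [0.5418 0.2114 0.0485] 0.79
to
[... 165 characters left out ...]
79
top fresh_blue_end [0.5327 0.173  0.1931] 0.74
top fresh_grey_end [ 0.646  -0.6327  0.0215] 0.8
  clip 0.05 15 [0.5364 0.2152 0.0616] [0.044 0.022 0.022]
  plate 1647 [ 0.5248  0.2054  0.217   0.3081 25.0671]
scene clip_in [0.5447 0.2114 0.0449] 0.64
scene clip_out [0.5612 0.3118 0.0449] 0.63
scene inlet_head [0.5306 0.1579 0.0438] 0.82
scene lever_pivot [0.5192 0.1092 0.0567] 0.75
scene lever_tip [0.5878 0.0846 0.0584] 0.49
scene fresh_blue_end [0.5357 0.1745 0.1965] 0.79
scene fresh_grey_end [0.5673 0.3529 0.1943] 0.7
  clip -0.05 65 [0.5621 0.3114 0.0646] [0.051 0.022 0.028]
  clip 0.05 64 [0.5415 0.2136 0.0629] [0.051 0.023 0.025]
  plate 2381 [ 0.5596  0.2218  0.2847  0.2842 30.9375]
```

Run:
```python
from h import *
for cn in("top","scene"):
    c=cams.camera(cn); im=cv2.cvtColor(cv2.imread(f"pics/{cn}.png"),cv2.COLOR_BGR2RGB).astype(int)
    R,t=pose(c); v,u=np.mgrid[0:480,0:640]
    ray=np.stack([(u-c["cx"])/c["fx"],(v-c["cy"])/c["fy"],np.ones_like(u)],-1)@R; C=-R.T@t
    W=C+ray*((.012-C[2])/ray[...,2])[...,None]
    m=(np.hypot(W[...,0]-.541,W[...,1]-.217)<.19)&(im.max(-1)<100)&(np.ptp(im,-1)<30)
    n,l,st,_=cv2.connectedComponentsWithStats(m.astype(np.uint8)); k=1+st[1:,4].argmax(); m=l==k
    p=W[m][:,:2].astype(np.float32); (x,y),wh,a=cv2.minAreaRect(p); b=cv2.boxPoints(((x,y),wh,a))
    ang=np.deg2rad(a if wh[0]>wh[1] else a+90); d=np.array([np.cos(ang),np.sin(ang)]); d*=-np.sign(d[1])
    print(cn,len(p),np.round([x,y,*wh],4),"x-axis deg",np.rad2deg(np.arctan2(d[1],d[0])).round(2),"seat",np.round(np.array([x,y])-.045*d,4))
# fresh pose in the gripper, scene cloud
    W=cloud(c); i2=c["img"].astype(int)
    s=(np.hypot(W[...,0]-.55,W[...,1]-.263)<.12)&(W[...,2]>.165)&(W[...,2]<.226)&(i2.max(-1)>60)
    q=W[s]; 
    if len(q)>20: print("fresh pts",len(q),q.min(0).round(4),q.max(0).round(4))
    save("crop_"+cn,c["img"][150:350,100:400] if cn=="top" else cv2.resize(c["img"][170:390,330:530],None,fx=2.5,fy=2.5))
```

```text
top 3337 [0.5454 0.2169 0.3014 0.0971] x-axis deg -101.47 seat [0.5544 0.261 ]
fresh pts 764 [0.5053 0.1732 0.1772] [0.5689 0.266  0.2252]
scene 3204 [0.5488 0.2324 0.2762 0.1164] x-axis deg -100.71 seat [0.5572 0.2766]
fresh pts 1230 [0.51   0.1707 0.1784] [0.5967 0.3576 0.2258]
```

View pics/crop_scene.png

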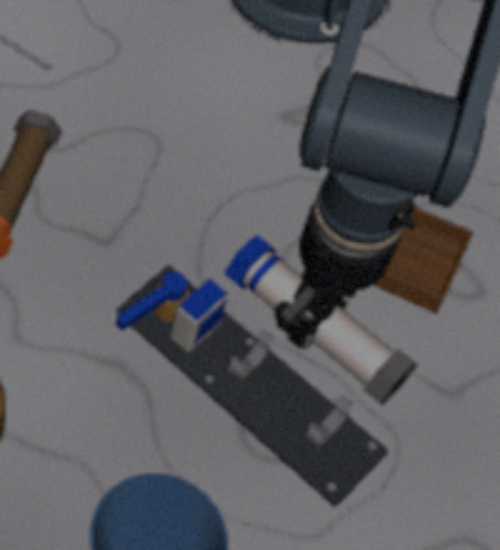

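View pics/s_wrist.png

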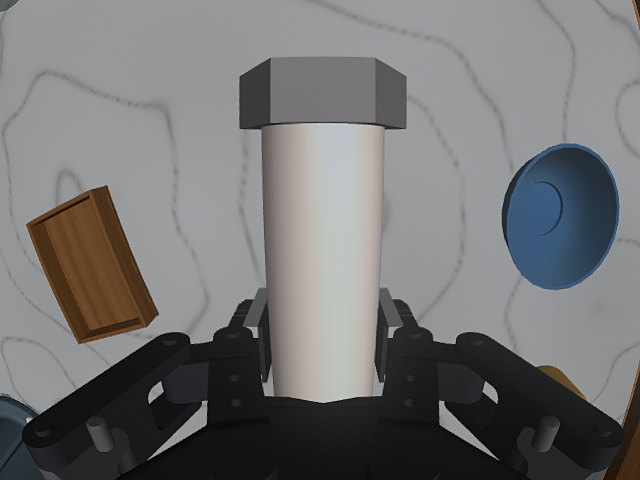

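Scene crop: the filter hangs above the station with its blue end (250,262) towards the blue-topped head (207,315). The clips at (250,355) and (328,420) lie parallel to it. The wrist view shows the barrel held squarely.

```bash
python3 -m jog '[[[0.02,-0.04,-1.2,0,0],[0.03,-0.04,-2.4,0,0],[0.03,-0.04,-3.6,0,0],[0.03,-0.04,-4.6,0,0],[0.03,-0.04,-4.6,0,0]]]'
python3 - <<'E'
from h import *
c=cams.camera("scene"); W=cloud(c); ex=np.array([-.203,-.979]); ey=np.array([.979,-.203]); D=W[...,:2]-[.5505,.2625]; s=D@ex; l=D@ey; z=W[...,2]
print(r.read_state()["wrist_force"])
for nm,m in (("filter top",(z>.088)&(z<.11)&(abs(s)<.07)&(abs(s)>.025)&(abs(l)<.04)),("clip in",(abs(s-.05)<.012)&(z>.03)&(z<.075)&(abs(l)<.04)),("clip out",(abs(s+.05)<.012)&(z>.03)&(z<.075)&(abs(l)<.04))):
    if m.sum(): print(nm,m.sum(),"l %.4f..%.4f med %.4f z %.4f..%.4f"%(l[m].min(),l[m].max(),np.median(l[m]),z[m].min(),z[m].max()), s[m].min().round(3),s[m].max().round(3))
save("near",cv2.resize(c["img"][240:390,370:530],None,fx=4,fy=4))
E
```

```text
time: 10.43
eef_pos: [0.5489, 0.2618, 0.0577]
eef_rot: [[0.204, 0.979, -0.008], [0.979, -0.204, -0.002], [-0.004, -0.008, -1.0]]
wrist_force: [-0.6, 0.4, -3.5]
grip_width: 0.0385
grip_force: 61.9
[ 0.56930268  0.19784631 -3.75539619]
filter top 446 l -0.0170..0.0218 med 0.0050 z 0.0881..0.1027 -0.07 0.07
clip in 52 l 0.0005..0.0275 med 0.0228 z 0.0302..0.0734 0.042 0.06
clip out 53 l -0.0008..0.0262 med 0.0230 z 0.0305..0.0750 -0.058 -0.04
```

View pics/near.png

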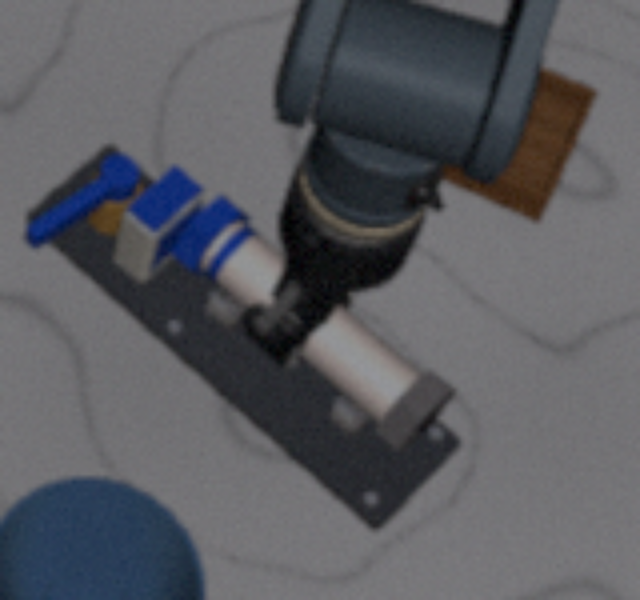

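```bash
python3 -m jog '[[[0.03,0,-0.15,0,0],[0.03,0,-0.3,0,0],[0.03,0,-0.3,0,0]]]';python3 -m jog '[[[0,0,-0.15,0,0],[0,0,-0.3,0,0],[0,0,-0.3,0,0]]]'
```

```text
time: 10.73
eef_pos: [0.553, 0.2635, 0.0568]
eef_rot: [[0.204, 0.979, 0.001], [0.979, -0.204, 0.001], [0.002, 0.001, -1.0]]
wrist_force: [-1.4, 1.4, -0.2]
grip_width: 0.0385
grip_force: 62.1
time: 10.98
eef_pos: [0.5524, 0.2636, 0.0496]
eef_rot: [[0.203, 0.979, 0.001], [0.979, -0.203, 0.001], [0.001, 0.001, -1.0]]
wrist_force: [-3.3, 1.2, 5.4]
grip_width: 0.0381
grip_force: 62.7
```

```bash
python3 -m jog '[[[-0.05,0,-0.15,0,0],[-0.05,0,-0.3,0,0],[-0.05,0,-0.4,0,0],[-0.05,0,-0.4,0,0]]]'
```

```text
time: 11.32
eef_pos: [0.552, 0.2636, 0.0399]
eef_rot: [[0.203, 0.979, 0.003], [0.979, -0.203, 0.001], [0.002, 0.002, -1.0]]
wrist_force: [-2.9, 1.7, 4.9]
grip_width: 0.0384
grip_force: 62.9
```

```bash
python3 -m jog '[[[-0.03,0,-0.2,0,0],[-0.03,0,-0.4,0,0],[-0.03,0,-0.5,0,0],[-0.03,0,-0.5,0,0]]]'
```

```text
time: 11.65
eef_pos: [0.5512, 0.2632, 0.028]
eef_rot: [[0.203, 0.979, 0.002], [0.979, -0.203, 0.0], [0.001, 0.002, -1.0]]
wrist_force: [-5.5, 0.1, 16.6]
grip_width: 0.0385
grip_force: 64.2
```

```bash
python3 -m jog '[[[-0.05,0,-0.12,0,0],[-0.05,0,-0.12,0,0],[-0.05,0,-0.12,0,0]]]'
```

```text
time: 11.9
eef_pos: [0.5513, 0.2632, 0.0279]
eef_rot: [[0.203, 0.979, 0.005], [0.979, -0.203, 0.001], [0.002, 0.005, -1.0]]
wrist_force: [-6.6, -1.4, 31.1]
grip_width: 0.0381
grip_force: 65.5
```

```bash
python3 -m jog '[[[0,0,0.15,0,0],[0,0,0.15,0,1],[0,0,0.15,0,1],[0,0,0.15,0,1],[0,0,0.15,0,1]]]'; python3 -m jog '[[[0,0,0.15,0,1],[0,0,1.5,0,1],[0,0,3,0,1],[0,0,4.5,0,1],[0,0,4.5,0,1]]]'
python3 - <<'E'
from h import *
ex=np.array([-.203,-.979]); ey=np.array([.979,-.203])
for cn in("scene","top","wrist"):
    c=cams.camera(cn); W=cloud(c,cn=="wrist")
    for n in "fresh_blue_end fresh_grey_end lever_tip lever_pivot".split():
        for d in cams.tip_of(n,c)[:2]: print(cn,n,np.round(d["centre"],4),round(d["confidence"],2))
    D=W[...,:2]-[.5505,.2625]; s=D@ex; l=D@ey; z=W[...,2]; 
    for a,b in((-.09,-.073),(-.065,-.025),(.025,.06),(.073,.09)):
        m=(s>a)&(s<b)&(abs(l)<.03)&(z>.05)&(z<.12)
        if m.sum()>5: print("  ",cn,a,m.sum(),"z max %.4f l %.4f..%.4f"%(np.percentile(z[m],97),l[m].min(),l[m].max()))
    if cn=="scene": save("seated",cv2.resize(c["img"][240:390,370:530],None,fx=4,fy=4))
E
```

```text
time: 12.32
eef_pos: [0.5494, 0.2627, 0.0251]
eef_rot: [[0.204, 0.979, -0.001], [0.979, -0.204, -0.0], [-0.0, -0.0, -1.0]]
wrist_force: [-0.5, 0.3, -0.0]
grip_width: 0.084
grip_force: 0.0
time: 12.73
eef_pos: [0.5542, 0.2643, 0.1455]
eef_rot: [[0.203, 0.979, 0.014], [0.979, -0.203, 0.004], [0.006, 0.013, -1.0]]
wrist_force: [1.0, 0.7, 0.6]
grip_width: 0.0855
grip_force: 0.0
scene fresh_blue_end [0.536  0.1749 0.0494] 0.9
scene fresh_blue_end [ 0.5013 -0.5326  0.0238] 0.69
scene fresh_grey_end [0.5531 0.2598 0.0029] 0.74
scene fresh_grey_end [0.5665 0.3527 0.045 ] 0.7
scene lever_tip [0.5882 0.0867 0.0563] 0.48
scene lever_tip [0.5486 0.2621 0.0475] 0.31
scene lever_pivot [0.5217 0.1107 0.0565] 0.86
   scene -0.09 144 z max 0.0764 l -0.0242..0.0299
   scene -0.065 296 z max 0.0718 l -0.0251..0.0265
   scene 0.025 173 z max 0.0713 l -0.0230..0.0283
   scene 0.073 114 z max 0.0762 l -0.0202..0.0298
top fresh_blue_end [ 0.5016 -0.5328  0.0246] 0.8
top fresh_blue_end [0.5329 0.1753 0.044 ] 0.64
top fresh_grey_end [ 0.6469 -0.6322  0.0255] 0.65
top lever_tip [0.5896 0.089  0.0613] 0.65
top lever_pivot [0.5181 0.1101 0.0599] 0.88
   top -0.065 80 z max 0.0695 l -0.0213..0.0172
   top 0.025 254 z max 0.0715 l -0.0263..0.0232
   top 0.073 164 z max 0.0757 l -0.0273..0.0251
wrist fresh_blue_end [0.529  0.1741 0.0509] 0.84
wrist fresh_grey_end [0.5732 0.3496 0.0468] 0.9
   wrist -0.09 2603 z max 0.0742 l -0.0276..0.0276
   wrist -0.065 4968 z max 0.0705 l -0.0254..0.0252
   wrist 0.025 3329 z max 0.0704 l -0.0248..0.0254
   wrist 0.073 1361 z max 0.0740 l -0.0275..0.0276
```

View pics/seated.png

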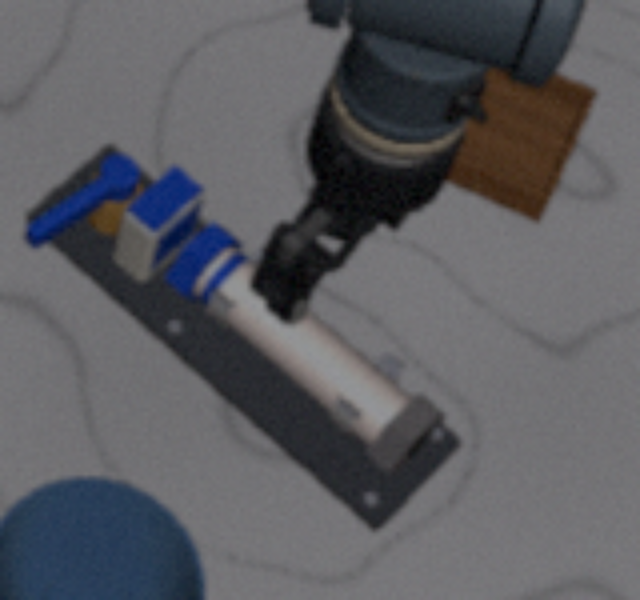

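The filter is seated. Both cap tops read the same height (0.074), the barrel is level and centred across (±0.0276), and the press met a hard stop. In the crop the lips lie over the barrel at (222,300) and (348,405). The lever, at (85,205), is still crosswise. Next is the lever.

```bash
python3 -m jog '[[[0.2,-1.4,0.4,7,0.5],[0.4,-2.8,0.8,14,0.5],[0.6,-4.2,1,21,0.5],[0.8,-5.6,1,28,0.5],[1.03,-6.85,1,35,0.5]]]'; python3 -m jog '[[[0,0,0,7,0.5],[0,0,0,14,0.5],[0,0,0,21,0.5],[0,0,0,28,0.5],[0,0,0,35,0.5]]]'; python3 -m jog '[[[0,0,0,7,0.5],[0,0,0,13.5,0.5],[0,0,0,13.5,0.5],[0,0,0,13.5,0.5]]]'
python3 - <<'E'
from h import *
for cn in("scene","wrist","top"):
    c=cams.camera(cn); W=cloud(c,cn=="wrist"); im=c["img"].astype(int); z=W[...,2]
    if cn=="wrist": save("lev",c["img"])
    m=(im[...,2]>im[...,0]+50)&(im[...,2]>im[...,1]+30)&(z>.045)&(z<.08)&(np.hypot(W[...,0]-.55,W[...,1]-.1)<.06)&(z<.073)
    p=W[m]; 
    if len(p)>10: print(cn,len(p),"rect",cv2.minAreaRect(p[:,:2].astype(np.float32)),np.round(np.percentile(p[:,2],[5,95]),4))
    for n in("lever_tip","lever_pivot"):
        for d in cams.tip_of(n,c)[:1]: print(cn,n,np.round(d["centre"],4),round(d["confidence"],2))
E
```

```text
time: 13.9
eef_pos: [0.5754, 0.0898, 0.164]
eef_rot: [[-0.4, 0.916, 0.001], [0.916, 0.4, -0.0], [-0.001, 0.001, -1.0]]
wrist_force: [0.4, -0.2, -0.1]
grip_width: 0.0428
grip_force: 0.0
time: 14.32
eef_pos: [0.5751, 0.0913, 0.1634]
eef_rot: [[-0.853, 0.521, 0.0], [0.521, 0.853, 0.0], [-0.0, 0.0, -1.0]]
wrist_force: [-0.2, -0.6, -0.1]
grip_width: 0.0423
grip_force: 0.0
time: 14.65
eef_pos: [0.5751, 0.0916, 0.1634]
eef_rot: [[-0.949, 0.316, 0.0], [0.316, 0.949, 0.0], [-0.0, 0.0, -1.0]]
wrist_force: [0.0, 0.2, -1.1]
grip_width: 0.0427
grip_force: 0.0
scene 189 rect ((0.5468046069145203, 0.10896456241607666), (0.056890472769737244, 0.08620599657297134), 34.975643157958984) [0.0553 0.0722]
scene lever_tip [0.5862 0.0848 0.0594] 0.54
scene lever_pivot [0.5174 0.1083 0.0561] 0.76
wrist 2779 rect ((0.5449152588844299, 0.10560541599988937), (0.062157947570085526, 0.08420328050851822), 32.912105560302734) [0.0677 0.0718]
wrist lever_tip [0.5853 0.0862 0.0567] 0.91
wrist lever_pivot [0.5236 0.1092 0.0565] 0.71
top 141 rect ((0.538657009601593, 0.10364717245101929), (0.01635991968214512, 0.06617887318134308), 79.20970916748047) [0.0614 0.0723]
top lever_tip [0.5908 0.0867 0.0608] 0.68
top lever_pivot [0.5165 0.1074 0.0604] 0.84
```

View pics/lev.png

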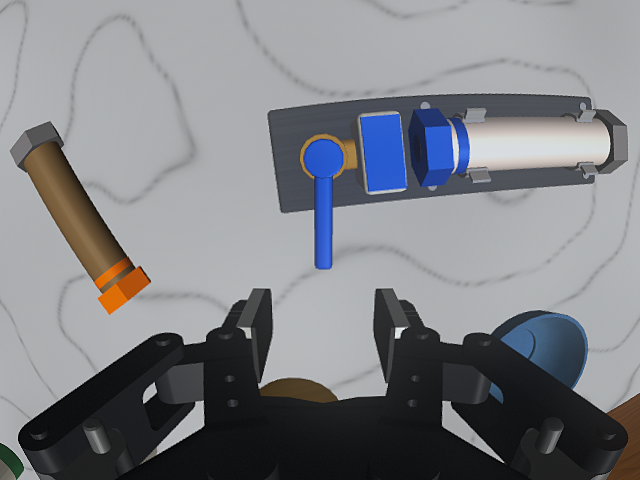

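The wrist view shows the filter home in both clips, with lips at (470,115), (480,175), (585,115) and (597,178). The lever runs from (322,157) to (323,268), in line between the fingers.

```bash
python3 -m jog '[[[0,0,-1.5,0,0.5],[0,0,-3,0,0.5],[0,0,-4.2,0,0.5],[0,0,-5.15,0,0.5],[0,0,-5.15,0,0.5]]]'; python3 -m jog '[[[0,0,0,0,0.3],[0,0,0,0,0.3],[0,0,0,0,0.3]]]'
```

```text
time: 15.52
eef_pos: [0.5714, 0.0916, 0.0299]
eef_rot: [[-0.95, 0.313, -0.01], [0.313, 0.95, 0.0], [0.009, -0.003, -1.0]]
wrist_force: [-0.6, -0.9, -0.1]
grip_width: 0.0427
grip_force: 0.0
time: 15.77
eef_pos: [0.5767, 0.0916, 0.0365]
eef_rot: [[-0.95, 0.313, 0.004], [0.313, 0.95, -0.0], [-0.004, 0.001, -1.0]]
wrist_force: [-0.4, 0.5, -0.4]
grip_width: 0.0257
grip_force: 0.0
```

```bash
python3 -m jog '[[[-0.10,-0.26,0,-7,0.3],[-0.24,-0.51,0,-14,0.3],[-0.40,-0.74,0,-21,0.3],[-0.59,-0.95,0,-28,0.3],[-0.81,-1.14,0,-35,0.3]]]'; python3 -m jog '[[[-0.24,-0.16,0,-7,0.3],[-0.49,-0.28,0,-14,0.3],[-0.76,-0.38,0,-21,0.3],[-1.03,-0.44,0,-28,0.3],[-1.31,-0.47,0,-35,0.3]]]'
```

```text
time: 16.18
eef_pos: [0.5568, 0.063, 0.0368]
eef_rot: [[-0.593, 0.805, 0.006], [0.805, 0.593, -0.0], [-0.003, 0.004, -1.0]]
wrist_force: [0.7, 1.7, -0.3]
grip_width: 0.0254
grip_force: 0.8
time: 16.6
eef_pos: [0.5247, 0.0508, 0.0368]
eef_rot: [[-0.024, 1.0, 0.007], [1.0, 0.024, -0.001], [-0.001, 0.007, -1.0]]
wrist_force: [2.1, -0.6, -1.7]
grip_width: 0.0257
grip_force: 0.9
```

```bash
python3 -m jog '[[[-0.28,0.01,0,-7,0.3],[-0.56,0.05,0,-14,0.3],[-0.80,0.11,0,-18,0.3],[-0.80,0.11,0,-18,0.3]]]'
```

```text
time: 16.93
eef_pos: [0.5028, 0.054, 0.0365]
eef_rot: [[0.281, 0.96, 0.003], [0.96, -0.281, -0.001], [0.0, 0.003, -1.0]]
wrist_force: [-0.8, 0.0, -0.1]
grip_width: 0.0257
grip_force: 0.0
```

```bash
python3 -m jog '[[[-0.12,0.03,0,0,0.3],[-0.2,0.04,0,0,0.3],[-0.2,0.04,0,0,0.3]]]'
python3 - <<'E'
from h import *
P=[]
for cn in("scene","top"):
    c=cams.camera(cn)
    for n in("lever_tip","lever_pivot"):
        for d in cams.tip_of(n,c)[:1]: print(cn,n,np.round(d["centre"],4),round(d["confidence"],2))
E
```

```text
time: 17.18
eef_pos: [0.502, 0.0543, 0.0362]
eef_rot: [[0.278, 0.961, 0.011], [0.961, -0.278, -0.002], [0.002, 0.011, -1.0]]
wrist_force: [5.2, -1.4, 2.6]
grip_width: 0.0258
grip_force: 2.6
scene lever_tip [0.5032 0.0385 0.0547] 0.75
scene lever_pivot [0.521  0.1108 0.0553] 0.64
```

At the stop: 5 N with no further movement. Back off, open, lift clear and check.

```bash
python3 -m jog '[[[0.25,-0.05,0,0,0.5],[0.25,-0.05,0,0,0.5],[0.25,-0.05,0,0,0.5],[0.25,-0.05,1,0,0.5],[0.25,-0.05,2.5,0,0.5]]]'; python3 -m jog '[[[0,0,1.5,0,0.5],[0,0,3,0,0.5],[0,0,3,0,0.5],[0,0,3,0,0.5]]]'
python3 - <<'E'
from h import *
for cn in("scene","wrist","top"):
    c=cams.camera(cn)
    if cn=="wrist": save("end",c["img"])
    for n in("lever_tip","lever_pivot","fresh_blue_end","fresh_grey_end"):
        for d in cams.tip_of(n,c)[:1]: print(cn,n,np.round(d["centre"],4),round(d["confidence"],2))
E
```

```text
time: 17.9
eef_pos: [0.4997, 0.0542, 0.0946]
eef_rot: [[0.279, 0.96, -0.011], [0.96, -0.279, 0.001], [-0.002, -0.011, -1.0]]
wrist_force: [0.9, 0.5, 0.8]
grip_width: 0.0427
grip_force: 0.0
time: 18.23
eef_pos: [0.504, 0.054, 0.174]
eef_rot: [[0.279, 0.96, 0.004], [0.96, -0.279, -0.0], [0.001, 0.004, -1.0]]
wrist_force: [-0.6, -0.3, 0.2]
grip_width: 0.0427
grip_force: 0.0
scene lever_tip [0.5068 0.0405 0.0554] 0.77
scene lever_pivot [0.519  0.1122 0.0561] 0.68
scene fresh_blue_end [0.5349 0.1771 0.0506] 0.86
scene fresh_grey_end [ 0.6506 -0.6386  0.0256] 0.89
wrist lever_pivot [0.5205 0.111  0.0583] 0.89
wrist fresh_blue_end [0.5294 0.1726 0.0499] 0.76
top lever_tip [0.5097 0.0383 0.0596] 0.52
top lever_pivot [0.5164 0.1083 0.0605] 0.68
top fresh_blue_end [ 0.5043 -0.5316  0.0277] 0.84
top fresh_grey_end [0.5666 0.3545 0.0461] 0.85
```

View pics/end.png

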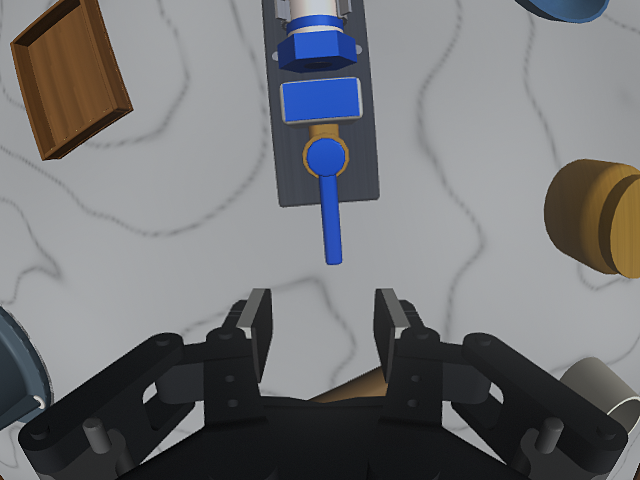

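The lever, (325,157) to (334,262), is in line with the plate edges, the filter is seated and the gripper is clear.

```bash
python3 -c "
from plant import r
print(r.hand_in())"
```

```text
the job is handed in; nothing more can be done
None
```

The fresh filter is snapped home in both clips with its blue end to the inlet and released, the feed lever was then turned to its open stop, nothing else was deliberately touched, and the job was handed in with about 18 s on the clock; no verdict came back.

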